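Put the calligrapher's writing set back in its box

TASK

Put the calligrapher's writing set away in the open lacquer writing box: the rectangular inkstone, the square water dropper, the shorter paperweight and the ink stick, each lying flat, right way up, in the well of the insert made for it. Set each one down gently, do not drop it in. The round inkstone and the longer paperweight are not part of the set: leave them where they lie on the desk mat.

Things in the scene. Friction and masses are not known exactly. Their poses are not given: they have to be found in the camera images.
- inkstone: The set's inkstone: rectangular slab of black slate with a raised rim, a grey grinding flat and a dark pool at its +x end, 92 x 56 mm, 20 mm high, about 230 g; its origin is at the centre of the underside, z up, x along its length. Lies flat on the 3 mm desk mat.
- dropper: The water dropper: square white ceramic block with a blue-glazed top, an air hole in its middle and a tiny spout at one corner, 44 x 44 mm, 24 mm high (27 with the spout; straight sides from z = 4 to 20 mm), about 70 g; its origin is at the centre of the underside, z up, x and y square to its sides. Stands on the desk mat.
- paperweight: The set's paperweight, the shorter of two alike: plain brass bar 96 x 18 mm, 14 mm high, with a round knob of 14 mm diameter in the middle of its top (neck 8 mm in diameter from z = 14 to 20 mm, knob from 20 to 28 mm), about 200 g; its origin is at the centre of the underside, z up, x along the bar. Lies on the desk mat; can be held by the bar's sides or the knob.
- ink_stick: The ink stick: flat black bar with a dull gold panel on top, 68 x 24 mm, 14 mm high, about 35 g; its origin is at the centre of the underside, z up, x along its length. Lies on the desk mat.
- round_inkstone: A look-alike that is not part of the set: round black slate inkstone, 72 mm in diameter, 20 mm high; its origin is at the centre of the underside, z up. Lies on the desk mat.
- long_paperweight: A look-alike that is not part of the set: the longer brass paperweight, bar 140 x 18 mm, 14 mm high, same knob to 28 mm height; its origin is at the centre of the underside, z up, x along the bar. Lies on the desk mat.
- inkstone_well: Pale-wood insert 126 x 81 x 12 mm, fixed in the shallow black writing box (270 x 178 mm, rim 3 mm above the inserts); four such lie 2 by 2, their places vary. Its centred well is 6 mm deep, 108 x 72 mm, for the inkstone. Origin: centre of the insert's underside, under the well's centre; x along the insert, z up; well floor at z = 6 mm, top at 12 mm.
- dropper_well: Pale-wood insert 126 x 81 x 12 mm, fixed in the shallow black writing box (270 x 178 mm, rim 3 mm above the inserts); four such lie 2 by 2, their places vary. Its centred well is 6 mm deep, 60 x 60 mm, for the water dropper. Origin: centre of the insert's underside, under the well's centre; x along the insert, z up; well floor at z = 6 mm, top at 12 mm.
- paperweight_well: Pale-wood insert 126 x 81 x 12 mm, fixed in the shallow black writing box (270 x 178 mm, rim 3 mm above the inserts); four such lie 2 by 2, their places vary. Its centred well is 6 mm deep, 112 x 34 mm (the long narrow one), for the paperweight; 112 mm lies along x. Origin: centre of the insert's underside, under the well's centre; x along the insert, z up; well floor at z = 6 mm, top at 12 mm.
- ink_stick_well: Pale-wood insert 126 x 81 x 12 mm, fixed in the shallow black writing box (270 x 178 mm, rim 3 mm above the inserts); four such lie 2 by 2, their places vary. Its centred well is 6 mm deep, 84 x 40 mm (the shorter oblong one), for the ink stick; 84 mm lies along x. Origin: centre of the insert's underside, under the well's centre; x along the insert, z up; well floor at z = 6 mm, top at 12 mm.
Things that resemble listed ones, but are neither listed nor needed, are in the scene too. Leave any black, green or turquoise look-alike of the dropper alone.

How it is judged:
By the outcome, as a careful person would: the job done as asked, in the order asked, and still so for the second after the job is handed in, with the robot touching nothing.
It also fails if it takes over 106 s, if anything falls off the work surface, if the arm or the gripper's body presses on something with over 40 N, if the wrist force passes 120 N, or if a joint passes its speed limit or range.

ROBOT

A 6-joint arm with a two-finger parallel gripper is mounted at the origin on the work surface. World frame = base frame: x ahead of the robot, y to its left, z up, the work surface at z = 0. Lengths are in m, angles in rad, forces in N, time in s.
With the tool pointing down it reaches from about 0.35 to 0.975 m from the base axis. Payload 4.9 kg.
Tool frame: the origin (TCP) lies at the very end of the fingers, on their centre line; the grasp point (between the pads) lies 19 mm behind it; z points along the fingers, y is the line along which they close (so a half turn about z gives the same grasp; the last joint's range is limited). The gripper opens to 85 mm and grips with 20 to 120 N. Pads are 22 mm wide; open, the fingers measure 114 mm over their backs; the gripper's body (76 mm by 85 mm) begins 54 mm behind the grasp point. The pads swing forward as they close: fully open they stand 13 mm farther back than shut.
Start: joints at [-1.369, 0.053, 1.613, -0, 1.476, -0.119], TCP at [0.197, -0.593, 0.231] pointing down, gripper open.
Joint ranges: [-3.01, 3.01], [-1.01, 2.22], [0.06, 2.58], [-1.02, 4.17], [0.09, 2.62], [-3.14, 3.14]. Speed limits (rad/s): [2.57, 2.57, 3.14, 3.14, 3.14, 3.14].

INTERFACE

Orientations are given as a unit quaternion [w, x, y, z].
In Python, from plant import * gives the robot as it stands.
- The arm moves only by the tool jog_arm, never from a script. Its argument "moves" is a list that holds one entry, the list of rows, each a list of 7 numbers: the finger opening in cm, from 0 to 8.54, then the shift along the tool's x, y, z in cm, then the turn, a rotation vector about the tool's x, y, z in rad. A call has 1 to 20 rows; each row shifts and turns the commanded pose from where the row before left it, along the tool's axes as they then stand; what a row does not reach is not made up. A row lasts 1/12 s, in which the tool goes at most 41.7 mm and 7.16 degrees, less where a joint would pass 70% of its speed; a pose out of reach is approached as far as the arm can. A call is refused whole if a number of a shift passes 4.17 or a number of a turn 0.125, either way. A call with a gripper value outside its range is refused whole. The fingers move at their own pace and stop on an object; the grip force is fixed at half the most. Time passes only in rows, so rows that do not move let the fingers close. It gives the time, the measured TCP pose, the force, the opening and the grip force at its end, in the units of the state.
- state(): the state, without advancing time (a new reading comes with each control period).
- grab_frame(name): name is "side" or "top" or "wrist"; returns a dict with "color" (480x640x3 uint8, blue, green, red), "depth" (480x640 float32, m along the optical axis (not along the pixel's ray), 0 where there is no reading), "fx", "fy", "cx", "cy" (pixels), "k1" (the pictures are not rectified: a ray, as slopes to the right and down, at radius r is drawn at 1 + k1 r^2 times it, then the intrinsics apply), "R" (3x3) and "t" (3): a world point X has camera coordinates R X + t. Camera axes: x right, y down, z forward; pixel columns grow to the right and rows downward; lengths in m; the calibration is good to about 2 mm. A picture is of the moment at which its call begins.
- job_done(): hands the job in; it is judged then, once.
Trained networks look in a picture, given as the dict that the camera call returned (one of the last four; its "shot" number tells which), for a name from the list of things; names that differ only in an ending like _2 or _b are one class to them, and where a whole thing is asked for, a point or a joint stands for the part that bears it (a point fixed in the world has none). Each returns a list of dicts, best first, with "p" (0 to 1); they miss things now and then, are a little off and sometimes report something else, mostly with a low value. They report only what shows in the picture. A call takes as long as a camera call. They do not tell look-alikes from the thing itself.
- recognise(name, picture): "rect" ([centre column, centre row, width, height] in pixels, round what is visible of it).
- regions_of(name, picture): "pixels" (480x640 bool, what is visible of it) and "rect" ([centre column, centre row, width, height] in pixels, round what is visible of it).
The state is a dict: "time": time; "joint_pos": joint angles; "joint_vel": joint speeds; "joint_efforts": joint torques, N m; "tool_pos": TCP position; "tool_rot": TCP orientation; "contact_force": force on the tool from outside, world axes, zero at the start; "ft_torque": the same for the moment, N m; "gripper_width": opening from 0.0 (shut) to 1.0 (fully open); "grasp_force": force on a finger pad.
Only numpy, scipy, OpenCV 4.12 (cv2) and the standard library are available. Lean on these libraries where they do the work, as an engineer would, in place of code of your own. Each camera call takes 0.05 s, during which the arm holds its last target. There are 200 camera calls.

## Working session

There is one attempt and no reset: what is moved stays moved. The work goes in short steps, Python scripts to look and compute and a tool call to move; the robot and the scene stay as the last step left them, time stands still between calls to the robot, and variables do not carry over. Pictures are saved under pics/ and viewed, at most 14 in all, crops included, and the job is handed in when it is done.

Besides the shell and the picture viewer there is one more tool, called after ">>>" as name(argument=value, ...) on one line, values as JSON. jog_arm: Moves the arm, as the interface text tells. Its arguments: {"type":"object","properties":{"moves":{"type":"array"}},"required":["moves"]}

```bash
mkdir -p pics; ls; cat > h.py <<'E'
from plant import *
import numpy as np, cv2
def unproj(f,uv,z=None,depth=None):
    uv=np.atleast_2d(np.asarray(uv,float))
    K=np.array([[f['fx'],0,f['cx']],[0,f['fy'],f['cy']],[0,0,1]])
    s=cv2.undistortPoints(uv[:,None],K,np.array([f['k1'],0,0,0,0.]))[:,0]
    d=np.c_[s,np.ones(len(s))]; R=np.array(f['R']);t=np.array(f['t'])
    c=-R.T@t; dw=d@R
    if depth is not None: return c+dw*np.asarray(depth)[:,None]
    return c+dw*((z-c[2])/dw[:,2])[:,None]
def cloud(f,mask):
    v,u=np.nonzero(mask&(f['depth']>0))
    return unproj(f,np.c_[u,v],depth=f['depth'][v,u])
E
python3 - <<'E'
from h import *
s=state();print({k:np.round(v,3) for k,v in s.items()})
for n in ["top","side"]:
    f=grab_frame(n); cv2.imwrite(f'pics/{n}0.png',f['color']); np.save(f'{n}0.npy',f,allow_pickle=True)
    print(n,np.round(-np.array(f['R']).T@f['t'],3),f['fx'],f['k1'])
    for o in ["inkstone","dropper","paperweight","ink_stick","round_inkstone","long_paperweight","inkstone_well","dropper_well","paperweight_well","ink_stick_well"]:
        for r in regions_of(o,f)[:4]:
            if r['p']<.2: continue
            p=cloud(f,r['pixels'])
            z=np.percentile(p[:,2],80) if len(p) else 0
            print(o,round(r['p'],2),np.round(r['rect']),end=' ')
            if len(p):
                q=p[p[:,2]>z-.012]
                (c,wh,a)=cv2.minAreaRect(q[:,:2].astype(np.float32)*1000)
                print('z',round(z,4),np.round(c,1),np.round(wh,1),round(a,1))
            else: print()
E
```

```text
pics
{'time': np.float64(0.0), 'joint_pos': array([-1.369,  0.053,  1.614, -0.   ,  1.476, -0.119]), 'joint_vel': array([ 0.001, -0.   ,  0.   ,  0.001,  0.001, -0.   ]), 'joint_efforts': array([ 2.0000e-03, -3.9367e+01, -3.7018e+01,  0.0000e+00,  7.0000e-03,
       -0.0000e+00]), 'tool_pos': array([ 0.197, -0.593,  0.23 ]), 'tool_rot': array([-0.001,  0.987,  0.16 , -0.   ]), 'contact_force': array([-0.265, -1.053, -0.255]), 'ft_torque': array([ 0.001,  0.019, -0.022]), 'grasp_force': np.float64(0.0), 'gripper_width': np.float64(1.004)}
top [0.281 0.085 1.03 ] 473.92467745195324 -0.11721144874727502
inkstone 0.65 [249. 229.  28.  49.] z 0.0225 [434.7 210.5] [56.3 92.3] 83.4
dropper 0.69 [416. 230.  43.  63.] z 0.0197 [ 451.1 -155.7] [ 82.7 130.7] 78.5
dropper 0.67 [125. 205.  19.  23.] z 0.0264 [478.3 492.7] [43.8 45.7] 5.1
dropper 0.64 [144. 314.  28.  32.] z 0.0263 [250.6 430.4] [45.1 44.4] 43.1
dropper 0.56 [123. 256.  22.  27.] z 0.0261 [371.7 494.4] [45.  45.4] 19.4
paperweight 0.7 [194. 163.   7.  39.] z 0.0189 [579.8 346.1] [99.2 20. ] 7.0
ink_stick 0.8 [251. 171.  22.  31.] 
[... 1101 characters left out ...]
5 [578.4 346.7] [97.4 19.9] 7.5
ink_stick 0.57 [243. 283.  28.  22.] z 0.0168 [543.6 234.3] [ 38.6 119.9] 53.7
round_inkstone 0.58 [268. 238.  34.  28.] z 0.0206 [577.5  61.3] [69.3 69.2] 45.8
long_paperweight 0.56 [331. 255.  62.  19.] z 0.0167 [430.3  64.8] [135.6  20.6] 5.2
inkstone_well 0.63 [364. 186.  53.  23.] z 0.0172 [ 437.8 -234.9] [ 91.8 124.3] 79.6
inkstone_well 0.28 [304. 295.  54.  39.] z 0.0214 [435.5 212.1] [57.8 92. ] 82.8
dropper_well 0.64 [309. 187.  52.  22.] z 0.0187 [ 579.6 -178.7] [ 91.6 129.6] 78.7
paperweight_well 0.93 [325. 176.  51.  20.] z 0.0186 [ 563.1 -257.3] [ 89.1 130.4] 81.3
ink_stick_well 0.6 [352. 202.  57.  30.] z 0.0188 [ 450.5 -153.8] [ 86.5 124.9] 82.8
```

```bash
python3 - <<'E'
from h import *
f=np.load('top0.npy',allow_pickle=True).item();c=f['color']
cv2.imwrite('pics/t1.png',cv2.resize(c[130:350,100:500],(800,440),interpolation=cv2.INTER_CUBIC))
# ortho view of box: world x 0.36..0.66 , y -0.34..-0.08 at z=.015, 2px/mm*... 
E
```

```text
(no output)
```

View pics/t1.png

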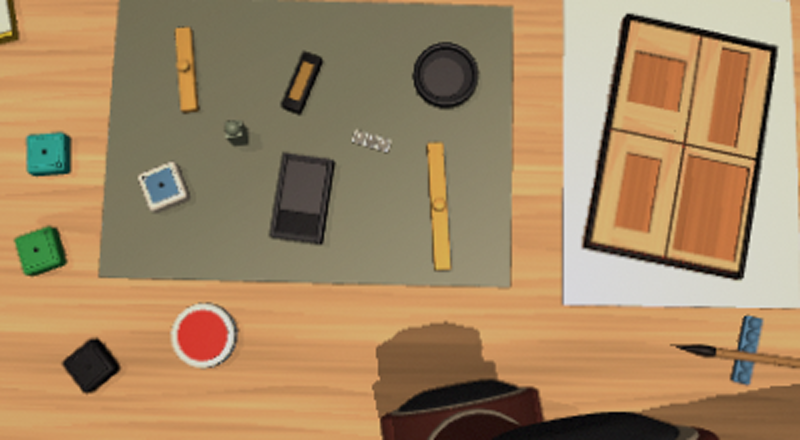

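View pics/side0.png

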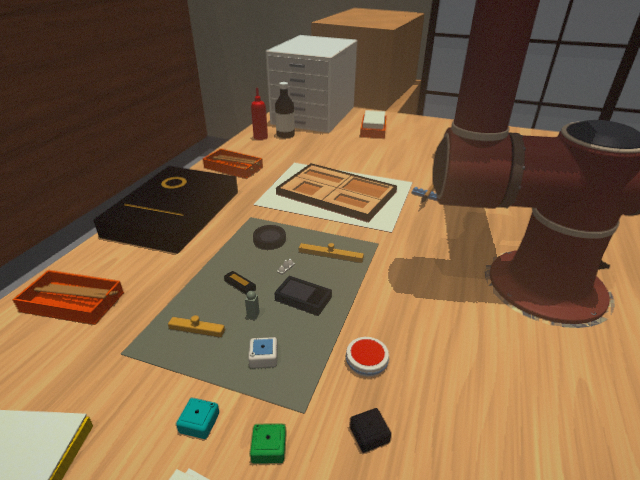

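>>> jog_arm(moves=[[[8.5,0,0,0,0,0,0.111],[8.5,0,0,0,0,0,0.111],[8.5,0,0,0,0,0,0.111],[8.5,0,0,0,0,0,0.111],[8.5,1.95,-3.28,0,0,0,0],[8.5,1.95,-3.28,0,0,0,0],[8.5,1.95,-3.28,0,0,0,0],[8.5,1.95,-3.28,0,0,0,0],[8.5,1.95,-3.28,0,0,0,0],[8.5,1.95,-3.28,0,0,0,0],[8.5,1.95,-3.28,0,0,0,0],[8.5,1.95,-3.28,0,0,0,0],[8.5,1.95,-3.28,0,0,0,0],[8.5,1.95,-3.28,0,0,0,0],[8.5,1.95,-3.28,0,0,0,0],[8.5,1.95,-3.28,0,0,0,0],[8.5,1.95,-3.28,0,0,0,0],[8.5,0,0,0,0,0,0],[8.5,0,0,0,0,0,0]]])

```text
time: 2.68
tool_pos: [0.5019, -0.1994, 0.2314]
tool_rot: [0.0, 0.998, -0.06, -0.0]
contact_force: [0.4, -0.4, -0.4]
gripper_width: 0.994
grasp_force: 0.0
```

```bash
cat >> h.py <<'E'
from scipy.spatial.transform import Rotation as Ro
def plan(*wps):
    """wps: (x,y,z mm, phi deg) each; print tool-frame shift cm in the frame after turning"""
    s=state(); q=s['tool_rot']; R=Ro.from_quat(np.r_[q[1:],q[0]]); p=np.array(s['tool_pos'])*1000
    m=R.as_matrix(); phi=np.degrees(np.arctan2(m[1,0],m[0,0]))
    print('t',round(float(s['time']),2),'p',p.round(1),'phi',phi.round(2),'tilt',np.degrees(m[:2,2]).round(2),'w',round(85.4*float(s['gripper_width']),1),'F',np.round(s['contact_force'],1),round(float(s['grasp_force']),1))
    for x,y,z,f in wps:
        a=np.radians(f); d=np.array([x,y,z])-p; c,sn=np.cos(a),np.sin(a)
        t=np.array([d[0]*c+d[1]*sn,d[0]*sn-d[1]*c,-d[2]])/10
        print(' turn',round(np.radians(phi-f),3),'shift cm',t.round(2),'rows>=',int(np.ceil(np.linalg.norm(t)/4.1)))
        p=np.array([x,y,z]);phi=f
E
python3 - <<'E'
from h import *
f=grab_frame("wrist"); cv2.imwrite('pics/w1.png',f['color']); np.save('w1.npy',f,allow_pickle=True)
for o in ["inkstone_well","dropper_well","paperweight_well","ink_stick_well"]:
    for r in regions_of(o,f)[:2]:
        if r['p']<.2: continue
        p=cloud(f,r['pixels']); z=np.percentile(p[:,2],80); lo=np.percentile(p[:,2],10)
        c,wh,a=cv2.minAreaRect(p[p[:,2]>z-.01][:,:2].astype(np.float32)*1000)
        print(o,round(r['p'],2),np.round(r['rect']),round(z,4),round(lo,4),np.round(c,1),np.round(wh,1),round(a,1))
plan((435.5,210.8,120,-7),(435.5,210.8,10,-7))
E
```

```text
inkstone_well 0.96 [360. 267.  82. 110.] 0.0178 0.0117 [ 435.6 -238.8] [ 82.9 127.4] 79.5
dropper_well 0.96 [287. 142.  84. 130.] 0.0189 0.0121 [ 577.8 -177.3] [ 83.3 126.5] 79.7
dropper_well 0.41 [284. 261.  76. 116.] 0.0189 0.0121 [ 449.  -154.2] [ 83.  130.1] 79.8
paperweight_well 0.87 [371. 149.  91. 130.] 0.0188 0.012 [ 562.6 -261.9] [ 82.9 126.2] 79.9
ink_stick_well 0.79 [284. 264.  74. 113.] 0.0189 0.0121 [ 449.1 -154.8] [ 83.6 130. ] 79.9
t 2.93 p [ 500.5 -202.1  231.3] phi -7.17 tilt [-0.01 -0.01] w 85.0 F [-0.2  0.1  0. ] 0.0
 turn -0.003 shift cm [-11.48 -40.19  11.13] rows>= 11
 turn 0.0 shift cm [ 0. -0. 11.] rows>= 3
```

View pics/w1.png

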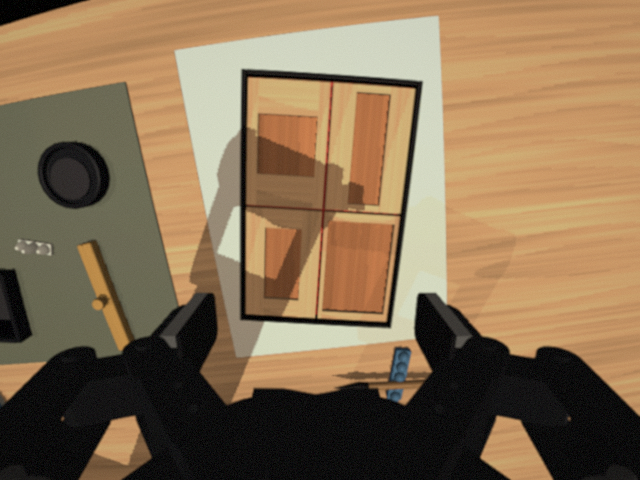

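>>> jog_arm(moves=[[[8.5,-0.96,-3.35,0.93,0,0,0],[8.5,-0.96,-3.35,0.93,0,0,0],[8.5,-0.96,-3.35,0.93,0,0,0],[8.5,-0.96,-3.35,0.93,0,0,0],[8.5,-0.96,-3.35,0.93,0,0,0],[8.5,-0.96,-3.35,0.93,0,0,0],[8.5,-0.96,-3.35,0.93,0,0,0],[8.5,-0.96,-3.35,0.93,0,0,0],[8.5,-0.96,-3.35,0.93,0,0,0],[8.5,-0.96,-3.35,0.93,0,0,0],[8.5,-0.96,-3.35,0.93,0,0,0],[8.5,-0.96,-3.35,0.93,0,0,0],[7.6,0,0,0,0,0,0],[7.6,0,0,0,0,0,0],[7.6,0,0,0,0,0,0]]])

```text
time: 4.18
tool_pos: [0.4365, 0.2112, 0.1199]
tool_rot: [0.0, 0.998, -0.062, 0.0]
contact_force: [0.1, -0.3, 0.7]
gripper_width: 0.891
grasp_force: 0.0
```

```bash
cat >> h.py <<'E'
def find(o,f,dz=.01,n=2,zt=None):
    for r in regions_of(o,f)[:n]:
        if r['p']<.2: continue
        p=cloud(f,r['pixels'])
        if not len(p): continue
        z=np.percentile(p[:,2],80) if zt is None else zt
        q=p[abs(p[:,2]-z)<dz]
        c,wh,a=cv2.minAreaRect(q[:,:2].astype(np.float32)*1000)
        print(o,round(r['p'],2),np.round(r['rect']),'z',round(float(z),4),np.round(c,1),np.round(wh,1),round(a,1))
E
python3 - <<'E'
from h import *
f=grab_frame("wrist")
for o in ["inkstone","ink_stick","dropper","paperweight"]: find(o,f)
plan((435.5,210.8,120,-7),(435.5,210.8,10,-7));plan()
E
```

```text
inkstone 0.97 [317. 243.  82. 123.] z 0.0222 [435.1 210. ] [56.3 93. ] 83.5
ink_stick 0.81 [286.  60.  52. 112.] z 0.0171 [565.2 216.5] [24.1 68.4] 70.3
dropper 0.89 [ 25. 347.  50.  63.] z 0.0249 [371.6 491.8] [44.3 44.3] 19.7
dropper 0.79 [126. 453.  49.  55.] z 0.0252 [245.6 424.4] [30.6 45.9] 43.7
paperweight 0.7 [102.  71.  77. 142.] z 0.0173 [577.6 345.1] [96.3 19.1] 8.1
paperweight 0.56 [506. 220.  50. 181.] z 0.017 [431.5  62.5] [139.9  19.4] 4.9
t 4.43 p [436.8 211.  120.2] phi -7.18 tilt [0.05 0.01] w 76.2 F [ 0.1 -0.3 -0.5] 0.0
 turn -0.003 shift cm [-0.13  0.04  0.02] rows>= 1
 turn 0.0 shift cm [ 0. -0. 11.] rows>= 3
t 4.43 p [436.8 211.  120.2] phi -7.18 tilt [0.05 0.01] w 76.2 F [ 0.1 -0.3 -0.5] 0.0
```

>>> jog_arm(moves=[[[7.6,-0.1,0,2.5,0,0,0],[7.6,0,0,2.5,0,0,0],[7.6,0,0,2.5,0,0,0],[7.6,0,0,1.5,0,0,0],[7.6,0,0,1,0,0,0],[7.6,0,0,0.6,0,0,0],[7.6,0,0,0.4,0,0,0],[7.6,0,0,0,0,0,0],[4.5,0,0,0,0,0,0],[4.5,0,0,0,0,0,0],[4.5,0,0,0,0,0,0],[4.5,0,0,0,0,0,0],[4.5,0,0,0,0,0,0],[4.5,0,0,0,0,0,0],[4.5,0,0,0,0,0,0]]])

```text
time: 5.68
tool_pos: [0.4366, 0.2126, 0.0114]
tool_rot: [-0.0, 0.998, -0.062, 0.001]
contact_force: [-0.5, 0.0, 6.1]
gripper_width: 0.629
grasp_force: 64.3
```

```bash
python3 - <<'E'
from h import *
f=grab_frame("side"); cv2.imwrite('pics/s2.png',cv2.resize(f['color'][200:380,180:420],(800,600),interpolation=cv2.INTER_CUBIC))
plan((435.5,210.8,80,-7.2),(435.5,-236.9,80,-10.2),(435.5,-236.9,20,-10.2))
E
```

```text
t 5.73 p [436.6 212.6  11.4] phi -7.05 tilt [0.18 0.04] w 54.0 F [-0.5 -0.3  5.9] 64.3
 turn 0.003 shift cm [-0.09  0.19 -6.86] rows>= 2
 turn 0.052 shift cm [ 7.93 44.06 -0.  ] rows>= 11
 turn 0.0 shift cm [ 0. -0.  6.] rows>= 2
```

View pics/s2.png

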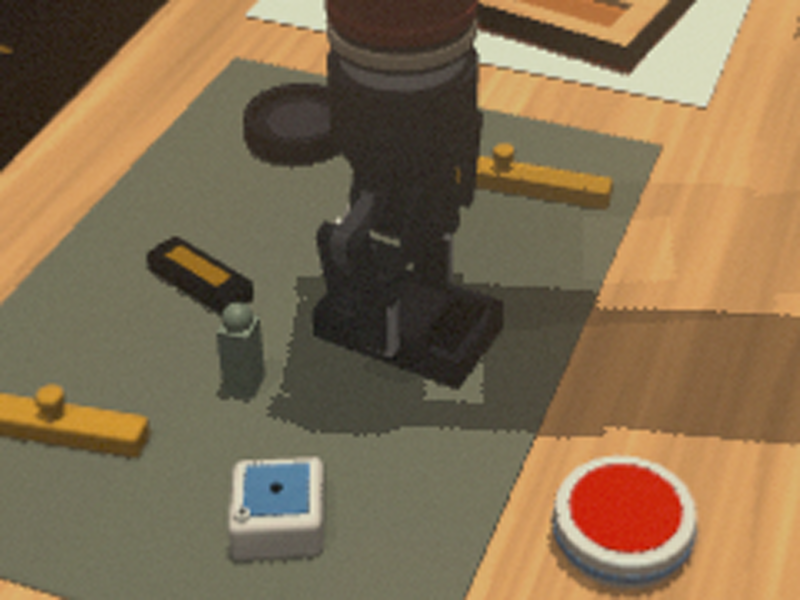

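>>> jog_arm(moves=[[[4.5,0,0,-0.5,0,0,0],[4.5,0,0,-1.5,0,0,0],[4.5,0,0,-2.5,0,0,0],[4.5,0,0,-2.4,0,0,0.052],[4.5,0.32,1.8,0,0,0,0],[4.5,0.59,3.28,0,0,0,0],[4.5,0.59,3.28,0,0,0,0],[4.5,0.59,3.28,0,0,0,0],[4.5,0.59,3.28,0,0,0,0],[4.5,0.59,3.28,0,0,0,0],[4.5,0.59,3.28,0,0,0,0],[4.5,0.59,3.28,0,0,0,0],[4.5,0.59,3.28,0,0,0,0],[4.5,0.59,3.28,0,0,0,0],[4.5,0.59,3.28,0,0,0,0],[4.5,0.59,3.28,0,0,0,0],[4.5,0.59,3.28,0,0,0,0],[4.5,0.54,2.8,0,0,0,0],[4.5,0,0,0,0,0,0],[4.5,0,0,0,0,0,0]]])

```text
time: 7.4
tool_pos: [0.436, -0.2352, 0.0782]
tool_rot: [-0.001, 0.996, -0.089, -0.001]
contact_force: [0.1, 0.2, -3.6]
gripper_width: 0.632
grasp_force: 64.4
```

```bash
python3 - <<'E'
from h import *
f=grab_frame("wrist"); cv2.imwrite('pics/w3.png',f['color']); find("inkstone",f,dz=.006)
f=grab_frame("side"); find("inkstone",f,dz=.006)
plan((437,-234,30,-10.2),(437,-234,21,-10.2))
E
```

```text
inkstone 0.87 [317. 296. 141. 191.] z 0.0887 [ 437.9 -235.6] [56.7 88.5] 79.3
inkstone 0.55 [366. 166.  40.  22.] z 0.0871 [ 437.2 -228.7] [57.6 93.8] 82.4
inkstone 0.2 [325. 176.  51.  18.] z 0.0186 [ 566.4 -258. ] [ 92.4 130.4] 79.8
t 7.6 p [ 436.3 -233.1   78.1] phi -9.96 tilt [-0.06  0.06] w 54.0 F [-0.7  0.3 -2.3] 64.4
 turn 0.004 shift cm [0.09 0.08 4.81] rows>= 2
 turn 0.0 shift cm [ 0.  -0.   0.9] rows>= 1
```

View pics/w3.png

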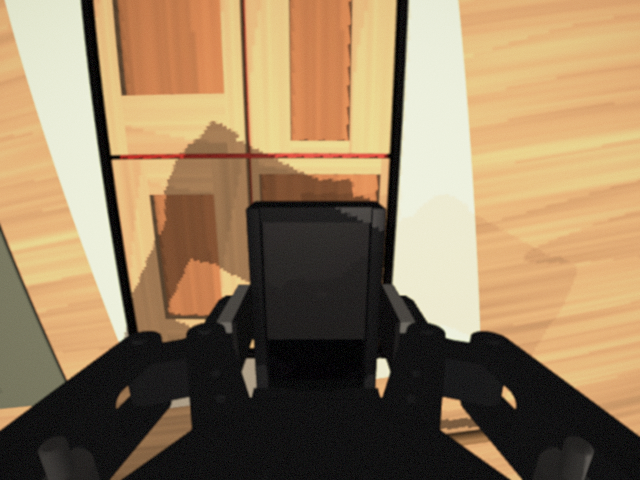

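>>> jog_arm(moves=[[[4.5,0,0,1.5,0,0,0],[4.5,0,0,1.5,0,0,0],[4.5,0,0,1.0,0,0,0],[4.5,0,0,0.6,0,0,0],[4.5,0,0,0.4,0,0,0],[4.5,0,0,0.2,0,0,0],[4.5,0,0,0.1,0,0,0],[4.5,0,0,0.1,0,0,0],[4.5,0,0,0.05,0,0,0],[4.5,0,0,0.05,0,0,0],[4.5,0,0,0,0,0,0],[4.5,0,0,0,0,0,0]]])

```text
time: 8.6
tool_pos: [0.4368, -0.2347, 0.024]
tool_rot: [0.0, 0.996, -0.088, 0.0]
contact_force: [-0.1, 0.4, -2.4]
gripper_width: 0.632
grasp_force: 64.4
```

>>> jog_arm(moves=[[[4.5,0,0,0.05,0,0,0],[4.5,0,0,0.05,0,0,0],[4.5,0,0,0.03,0,0,0],[4.5,0,0,0,0,0,0],[4.5,0,0,0,0,0,0]]])

```text
time: 9.02
tool_pos: [0.4366, -0.2345, 0.0223]
tool_rot: [-0.0, 0.996, -0.087, -0.0]
contact_force: [0.0, -0.3, -2.8]
gripper_width: 0.634
grasp_force: 64.4
```

>>> jog_arm(moves=[[[4.5,0,0,0.03,0,0,0],[4.5,0,0,0.03,0,0,0],[4.5,0,0,0.03,0,0,0],[4.5,0,0,0,0,0,0],[4.5,0,0,0,0,0,0]]])

```text
time: 9.43
tool_pos: [0.4367, -0.2346, 0.0215]
tool_rot: [0.0, 0.996, -0.087, 0.0]
contact_force: [0.7, 0.2, -2.0]
gripper_width: 0.63
grasp_force: 64.4
```

>>> jog_arm(moves=[[[4.5,0,0,0.03,0,0,0],[4.5,0,0,0.03,0,0,0],[4.5,0,0,0.02,0,0,0],[4.5,0,0,0,0,0,0],[4.5,0,0,0,0,0,0]]])

```text
time: 9.85
tool_pos: [0.4367, -0.2346, 0.0214]
tool_rot: [-0.0, 0.996, -0.087, -0.0]
contact_force: [-3.3, 1.3, 5.2]
gripper_width: 0.633
grasp_force: 65.3
```

```bash
python3 - <<'E'
from h import *
f=grab_frame("wrist")
find("inkstone",f,dz=.004)
r=regions_of("inkstone",f)[0]; p=cloud(f,r['pixels']); print(np.percentile(p[:,2],[5,50,90,97]))
a=np.radians(-10.2); t=p[:,:2]@np.array([[np.cos(a),-np.sin(a)],[np.sin(a),np.cos(a)]])
m=p[:,2]>.0275
print(np.percentile(t[m],[1,99],axis=0)); A=np.c_[t[m],np.ones(m.sum())]; print(np.linalg.lstsq(A,p[m,2],rcond=None)[0])
cv2.imwrite('pics/w4.png',f['color'])
plan()
E
```

```text
inkstone 0.86 [319. 298. 144. 189.] z 0.0321 [ 438.6 -235.4] [56.5 88.1] 80.2
[0.02375253 0.02867149 0.0326643  0.03321728]
[[ 0.43058444 -0.18113981]
 [ 0.51699251 -0.12688139]]
[0.00667694 0.00083931 0.02687794]
t 10.0 p [ 436.8 -234.6   21.4] phi -10.04 tilt [-0.02  0.01] w 54.2 F [-3.6  2.1  5.7] 65.2
```

View pics/w4.png

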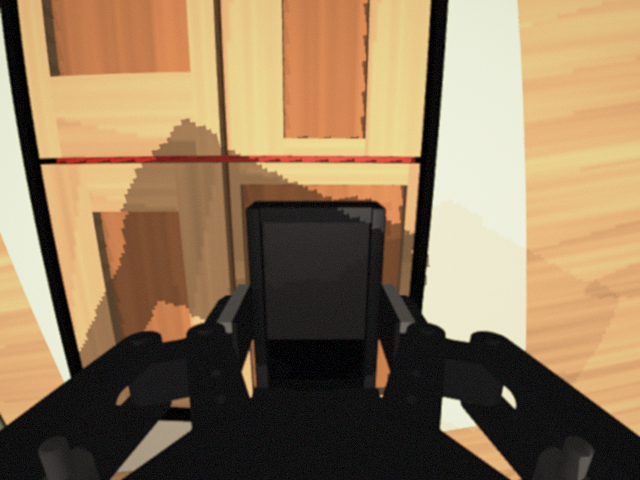

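>>> jog_arm(moves=[[[5.8,0,0,0,0,0,0],[6.2,0,0,0,0,0,0],[6.6,0,0,0,0,0,0],[6.6,0,0,-0.5,0,0,0],[6.6,0,0,-1.5,0,0,0],[6.6,0,0,-2.5,0,0,0],[6.6,0,0,-3.5,0,0,0],[6.6,0,0,-3.5,0,0,0],[6.6,0,0,0,0,0,0],[6.6,0,0,0,0,0,0]]])

```text
time: 10.83
tool_pos: [0.4385, -0.2359, 0.1393]
tool_rot: [0.002, 0.996, -0.087, 0.003]
contact_force: [0.6, -1.1, -0.6]
gripper_width: 0.777
grasp_force: 0.0
```

```bash
python3 - <<'E'
from h import *
f=grab_frame("wrist"); find("inkstone",f,dz=.004); find("inkstone_well",f)
f=grab_frame("side");find("inkstone",f,dz=.004); find("dropper",f,dz=.006,n=4)
f=grab_frame("top");
find("dropper",f,dz=.006,n=5)
# white dropper via colour in top
c=f['color'].astype(int); p=cloud(f,np.ones((480,640),bool)); v,u=np.nonzero(f['depth']>0)
m=(np.hypot(p[:,0]-.4447,p[:,1]-.362)<.045)&(p[:,2]>.015)
q=p[m];print('disc',cv2.minAreaRect(q[:,:2].astype(np.float32)*1000),np.percentile(q[:,2],[50,95]))
plan((444.7,361.5,120,24.8))
plan((444.7,361.5,120,-65.2))
print(state()['joint_pos'])
E
```

```text
inkstone 0.89 [314. 241.  76. 115.] z 0.0322 [ 436.4 -235.1] [56.  92.5] 80.2
inkstone_well 0.81 [318. 239. 105. 153.] z 0.0188 [ 435.  -238.1] [ 81.3 126.2] 79.7
inkstone 0.82 [363. 186.  37.  20.] z 0.0306 [ 437.5 -230.6] [55.6 92.6] 79.1
dropper 0.82 [268. 443.  34.  41.] z 0.0251 [371.9 495.1] [44.8 45. ] 21.0
dropper 0.72 [368. 432.  40.  44.] z 0.0252 [250.4 432.2] [44.6 45.2] 43.5
dropper 0.56 [197. 416.  48.  39.] z 0.025 [478.4 494.3] [44.2 44.3] 5.7
dropper 0.75 [125. 207.  22.  25.] z 0.0262 [477.9 492.1] [43.1 45.8] 2.6
dropper 0.72 [123. 259.  22.  27.] z 0.0264 [371.5 494.8] [44.4 45. ] 20.0
dropper 0.7 [147. 313.  27.  30.] z 0.0263 [250.  430.1] [44.2 45.2] 42.6
dropper 0.6 [182. 222.  26.  24.] z 0.0294 [443.  360.4] [43.  42.5] 22.0
disc ((443.8983459472656, 361.2331237792969), (44.59332275390625, 43.66099166870117), 24.077632904052734) [0.02750952 0.03107857]
t 11.23 p [ 436.1 -234.1  134.5] phi -10.04 tilt [-0.1   0.08] w 66.0 F [ 0.6 -0.4  0.1] 0.0
 turn -0.608 shift cm [ 25.76 -53.71   1.45] rows>= 15
t 11.23 p [ 436.1 -234.1  134.5] phi -10.04 tilt [-0.1   0.08] w 66.0 F [ 0.6 -0.4  0.1] 0.0
 turn 0.963 shift cm [-53.71 -25.76   1.45] rows>= 15
[-6.43198253e-01 -1.82367977e-01  2.00274033e+00  4.71862266e-05
  1.32345559e+00  1.10285031e+00]
```

>>> jog_arm(moves=[[[6.6,0,0,0,0,0,-0.12],[6.6,0,0,0,0,0,-0.12],[6.6,0,0,0,0,0,-0.12],[6.6,0,0,0,0,0,-0.12],[6.6,0,0,0,0,0,-0.12],[6.6,1.68,-3.59,0.1,0,0,0],[6.6,1.68,-3.59,0.1,0,0,0],[6.6,1.68,-3.59,0.1,0,0,0],[6.6,1.68,-3.59,0.1,0,0,0],[6.6,1.68,-3.59,0.1,0,0,0],[6.6,1.68,-3.59,0.1,0,0,0],[6.6,1.68,-3.59,0.1,0,0,0],[6.6,1.68,-3.59,0.1,0,0,0],[6.6,1.68,-3.59,0.1,0,0,0],[6.6,1.68,-3.59,0.1,0,0,0],[6.6,1.68,-3.59,0.1,0,0,0],[6.6,1.68,-3.59,0.1,0,0,0],[6.6,1.68,-3.59,0.1,0,0,0],[6.6,1.68,-3.59,0.1,0,0,0],[6.6,1.68,-3.59,0.1,0,0,0]],[[6.6,0,0,0,0,0,0],[6.6,0,0,0,0,0,0],[6.6,0,0,0,0,0,0]]])

```text
invalid input
```

>>> jog_arm(moves=[[[6.6,0,0,0,0,0,-0.12],[6.6,0,0,0,0,0,-0.12],[6.6,0,0,0,0,0,-0.12],[6.6,0,0,0,0,0,-0.12],[6.6,0,0,0,0,0,-0.12],[6.6,1.68,-3.59,0.1,0,0,0],[6.6,1.68,-3.59,0.1,0,0,0],[6.6,1.68,-3.59,0.1,0,0,0],[6.6,1.68,-3.59,0.1,0,0,0],[6.6,1.68,-3.59,0.1,0,0,0],[6.6,1.68,-3.59,0.1,0,0,0],[6.6,1.68,-3.59,0.1,0,0,0],[6.6,1.68,-3.59,0.1,0,0,0],[6.6,1.68,-3.59,0.1,0,0,0],[6.6,1.68,-3.59,0.1,0,0,0],[6.6,1.68,-3.59,0.1,0,0,0],[6.6,1.68,-3.59,0.1,0,0,0],[6.6,1.68,-3.59,0.1,0,0,0],[6.6,1.68,-3.59,0.1,0,0,0],[6.6,1.68,-3.59,0.1,0,0,0]]])

```text
time: 12.9
tool_pos: [0.4437, 0.3619, 0.12]
tool_rot: [0.0, 0.977, 0.211, -0.0]
contact_force: [0.3, -0.7, 0.0]
gripper_width: 0.772
grasp_force: 0.0
```

>>> jog_arm(moves=[[[6.6,0,0,0,0,0,0],[6.6,0,0,0,0,0,0],[6.6,0,0,0,0,0,0]]])

```text
time: 13.15
tool_pos: [0.4439, 0.3596, 0.1199]
tool_rot: [0.0, 0.977, 0.211, -0.001]
contact_force: [0.4, -0.6, 0.2]
gripper_width: 0.771
grasp_force: 0.0
```

```bash
python3 - <<'E'
from h import *
f=grab_frame("wrist"); find("dropper",f,dz=.006,n=4)
p=cloud(f,np.ones((480,640),bool))
m=(np.hypot(p[:,0]-.4440,p[:,1]-.361)<.045)&(p[:,2]>.015)&(p[:,2]<.035)
q=p[m];print('disc',cv2.minAreaRect(q[:,:2].astype(np.float32)*1000),np.percentile(q[:,2],[50,95]))
plan((444,361,10,24.1))
E
```

```text
dropper 0.97 [159. 414.  35.  25.] z 0.0254 [242.3 423. ] [21.8 41. ] 41.5
dropper 0.94 [163. 120.  78.  80.] z 0.0253 [478.3 492.6] [44.1 44.4] 6.2
dropper 0.78 [121. 254.  67.  59.] z 0.0252 [371.7 493.5] [44.4 44.8] 19.6
dropper 0.74 [314. 241.  63.  60.] z 0.0282 [444.9 361. ] [43.1 43.7] 23.6
disc ((444.63702392578125, 360.8927917480469), (43.765926361083984, 43.91064453125), 23.860759735107422) [0.02716955 0.02892366]
t 13.25 p [444.3 358.8 120.3] phi 24.27 tilt [-0.04 -0.04] w 66.3 F [ 0.3 -0.4 -0. ] 0.0
 turn 0.003 shift cm [ 0.06 -0.21 11.03] rows>= 3
```

>>> jog_arm(moves=[[[6.6,0,0,2.5,0,0,0],[6.6,0.1,-0.2,2.5,0,0,0],[6.6,0,0,2.5,0,0,0],[6.6,0,0,1.5,0,0,0],[6.6,0,0,1,0,0,0],[6.6,0,0,0.6,0,0,0],[6.6,0,0,0.4,0,0,0],[6.6,0,0,0,0,0,0],[3.5,0,0,0,0,0,0],[3.5,0,0,0,0,0,0],[3.5,0,0,0,0,0,0],[3.5,0,0,0,0,0,0],[3.5,0,0,0,0,0,0],[3.5,0,0,0,0,0,0]]])

```text
time: 14.42
tool_pos: [0.4457, 0.3629, 0.0124]
tool_rot: [-0.0, 0.978, 0.211, 0.001]
contact_force: [-0.4, -0.4, 7.0]
gripper_width: 0.497
grasp_force: 62.5
```

```bash
python3 - <<'E'
from h import *
plan((444,361,90,24.1),(577.3,-177.5,90,-10.2),(577.3,-177.5,21,-10.2))
E
```

```text
t 14.42 p [445.7 362.9  12.4] phi 24.34 tilt [0.15 0.09] w 42.5 F [-0.4 -0.4  7. ] 62.5
 turn 0.004 shift cm [-0.23  0.11 -7.76] rows>= 2
 turn 0.599 shift cm [22.66 50.64 -0.  ] rows>= 14
 turn 0.0 shift cm [ 0.  -0.   6.9] rows>= 2
```

>>> jog_arm(moves=[[[3.5,0,0,-0.5,0,0,0],[3.5,0,0,-1.5,0,0,0],[3.5,0,0,-2.5,0,0,0],[3.5,0,0,-2.5,0,0,0.12],[3.5,0,0,-0.8,0,0,0.12],[3.5,0,0,0,0,0,0.12],[3.5,0,0,0,0,0,0.12],[3.5,0,0,0,0,0,0.12],[3.5,0.8,1.82,0,0,0,0],[3.5,1.6,3.64,0,0,0,0],[3.5,1.6,3.64,0,0,0,0],[3.5,1.6,3.64,0,0,0,0],[3.5,1.6,3.64,0,0,0,0],[3.5,1.6,3.64,0,0,0,0],[3.5,1.6,3.64,0,0,0,0],[3.5,1.6,3.64,0,0,0,0],[3.5,1.6,3.64,0,0,0,0],[3.5,1.6,3.64,0,0,0,0],[3.5,1.6,3.64,0,0,0,0],[3.5,1.6,3.64,0,0,0,0]]])

```text
time: 16.08
tool_pos: [0.5522, -0.0839, 0.0884]
tool_rot: [-0.0, 0.996, -0.088, -0.0]
contact_force: [1.4, 0.3, -1.0]
gripper_width: 0.496
grasp_force: 61.8
```

>>> jog_arm(moves=[[[3.5,1.6,3.64,0,0,0,0],[3.5,1.6,3.64,0,0,0,0],[3.5,0.8,1.8,0,0,0,0],[3.5,0,0,0,0,0,0],[3.5,0,0,0,0,0,0],[3.5,0,0,0,0,0,0]]])

```text
time: 16.58
tool_pos: [0.5755, -0.1776, 0.0881]
tool_rot: [-0.0, 0.996, -0.087, -0.001]
contact_force: [-0.8, 0.3, -1.2]
gripper_width: 0.499
grasp_force: 61.7
```

```bash
python3 - <<'E'
from h import *
f=grab_frame("wrist"); find("dropper",f,dz=.006,n=2); find("dropper_well",f)
plan((577.3,-177.5,25,-10.2),(577.3,-177.5,22,-10.2))
E
```

```text
dropper 0.72 [316. 308. 106. 107.] z 0.1039 [ 574.3 -177.9] [44.2 44. ] 80.4
dropper_well 0.6 [318. 217. 130. 125.] z 0.0189 [ 598.1 -181.5] [83.1 83.6] 79.7
dropper_well 0.53 [447. 245. 142. 180.] z 0.0188 [ 562.4 -262.1] [ 83.3 126.2] 79.9
t 16.73 p [ 575.8 -177.    88.4] phi -9.94 tilt [-0.04  0.03] w 42.3 F [ 0.7 -0.4 -0.9] 61.7
 turn 0.005 shift cm [0.15 0.02 6.34] rows>= 2
 turn 0.0 shift cm [ 0.  -0.   0.3] rows>= 1
```

>>> jog_arm(moves=[[[3.5,0.2,0,1.5,0,0,0],[3.5,0,0,2.0,0,0,0],[3.5,0,0,1.2,0,0,0],[3.5,0,0,0.8,0,0,0],[3.5,0,0,0.4,0,0,0],[3.5,0,0,0.2,0,0,0],[3.5,0,0,0.1,0,0,0],[3.5,0,0,0.1,0,0,0],[3.5,0,0,0.05,0,0,0],[3.5,0,0,0.05,0,0,0],[3.5,0,0,0,0,0,0],[3.5,0,0,0,0,0,0]]])

```text
time: 17.73
tool_pos: [0.5784, -0.1789, 0.025]
tool_rot: [0.0, 0.996, -0.088, 0.0]
contact_force: [0.7, 0.5, 0.0]
gripper_width: 0.497
grasp_force: 61.7
```

>>> jog_arm(moves=[[[3.5,0,0,0.04,0,0,0],[3.5,0,0,0.04,0,0,0],[3.5,0,0,0.03,0,0,0],[3.5,0,0,0,0,0,0],[3.5,0,0,0,0,0,0]]])

```text
time: 18.15
tool_pos: [0.5782, -0.1788, 0.0236]
tool_rot: [-0.0, 0.996, -0.087, -0.0]
contact_force: [-0.8, 0.1, -1.8]
gripper_width: 0.496
grasp_force: 61.7
```

>>> jog_arm(moves=[[[3.5,0,0,0.04,0,0,0],[3.5,0,0,0.04,0,0,0],[3.5,0,0,0.03,0,0,0],[3.5,0,0,0,0,0,0],[3.5,0,0,0,0,0,0]]])

```text
time: 18.57
tool_pos: [0.5782, -0.1788, 0.0225]
tool_rot: [0.0, 0.996, -0.087, -0.0]
contact_force: [-0.0, -0.1, -1.2]
gripper_width: 0.499
grasp_force: 61.8
```

>>> jog_arm(moves=[[[3.5,0,0,0.03,0,0,0],[3.5,0,0,0.03,0,0,0],[3.5,0,0,0.03,0,0,0],[3.5,0,0,0,0,0,0],[3.5,0,0,0,0,0,0]]])

```text
time: 18.98
tool_pos: [0.5784, -0.1789, 0.0224]
tool_rot: [0.0, 0.996, -0.087, 0.0]
contact_force: [-2.9, 0.6, 5.6]
gripper_width: 0.496
grasp_force: 62.5
```

>>> jog_arm(moves=[[[4.6,0,0,0,0,0,0],[5.0,0,0,0,0,0,0],[5.4,0,0,0,0,0,0],[5.4,0,0,-0.5,0,0,0],[5.4,0,0,-1.5,0,0,0],[5.4,0,0,-2.5,0,0,0],[5.4,0,0,-3.5,0,0,0],[5.4,0,0,-3.0,0,0,0],[5.4,0,0,0,0,0,0],[5.4,0,0,0,0,0,0]]])

```text
time: 19.82
tool_pos: [0.58, -0.1796, 0.1351]
tool_rot: [0.001, 0.996, -0.087, 0.003]
contact_force: [-0.5, 0.8, 0.7]
gripper_width: 0.633
grasp_force: 0.0
```

```bash
python3 - <<'E'
from h import *
f=grab_frame("wrist"); find("dropper",f,dz=.006,n=2); find("dropper_well",f,n=1);find("paperweight_well",f,n=1)
f=grab_frame("top"); find("paperweight",f)
f=grab_frame("side"); find("paperweight",f)
plan((578.5,346,120,7.5))
E
```

```text
dropper 0.63 [314. 245.  62.  64.] z 0.0382 [ 577.2 -179.4] [43.7 43.8] 80.0
paperweight_well 0.65 [421. 239. 114. 152.] z 0.0188 [ 560.6 -261.6] [ 83. 130.] 79.7
paperweight 0.78 [194. 164.  12.  42.] z 0.019 [578.  345.8] [95.9 18.6] 6.8
paperweight 0.76 [197. 324.  53.  20.] z 0.0175 [576.9 346.8] [94.7 20.5] 7.0
t 20.22 p [ 577.6 -178.6  130.3] phi -10.04 tilt [-0.11  0.05] w 54.0 F [ 1.  -0.5  0.9] 0.0
 turn -0.306 shift cm [  6.94 -52.     1.03] rows>= 13
```

>>> jog_arm(moves=[[[5,0,0,0,0,0,-0.101],[5,0,0,0,0,0,-0.101],[5,0,0,0,0,0,-0.101],[4.5,0.48,-3.72,0.07,0,0,0],[4.5,0.48,-3.72,0.07,0,0,0],[4.5,0.48,-3.72,0.07,0,0,0],[4.5,0.48,-3.72,0.07,0,0,0],[4.5,0.48,-3.72,0.07,0,0,0],[4.5,0.48,-3.72,0.07,0,0,0],[4.5,0.48,-3.72,0.07,0,0,0],[4.5,0.48,-3.72,0.07,0,0,0],[4.5,0.48,-3.72,0.07,0,0,0],[4.5,0.48,-3.72,0.07,0,0,0],[4.5,0.48,-3.72,0.07,0,0,0],[4.5,0.48,-3.72,0.07,0,0,0],[4.5,0.48,-3.72,0.07,0,0,0],[4.5,0.48,-3.72,0.07,0,0,0],[4.5,0,0,0,0,0,0],[4.5,0,0,0,0,0,0],[4.5,0,0,0,0,0,0]]])

```text
time: 21.88
tool_pos: [0.5781, 0.3461, 0.1211]
tool_rot: [0.0, 0.998, 0.064, -0.001]
contact_force: [-0.1, -0.8, -1.5]
gripper_width: 0.53
grasp_force: 0.0
```

```bash
python3 - <<'E'
from h import *
f=grab_frame("wrist"); find("paperweight",f,dz=.006,n=2)
plan((577.8,345.8,11,7.3));plan((577.8,345.8,11,7.3))
E
```

```text
paperweight 0.86 [316. 236.  23. 127.] z 0.0173 [578.2 345.8] [95.8 18. ] 8.6
t 21.98 p [578.5 345.1 121.4] phi 7.25 tilt [-0.03 -0.03] w 44.9 F [-0.1 -0.9  0.3] 0.0
 turn -0.001 shift cm [-0.06 -0.08 11.04] rows>= 3
t 21.98 p [578.5 345.1 121.4] phi 7.25 tilt [-0.03 -0.03] w 44.9 F [-0.1 -0.9  0.3] 0.0
 turn -0.001 shift cm [-0.06 -0.08 11.04] rows>= 3
```

>>> jog_arm(moves=[[[4.5,0,-0.1,2.5,0,0,-0.01],[4.5,0,0,2.5,0,0,0],[4.5,0,0,2.5,0,0,0],[4.5,0,0,1.5,0,0,0],[4.5,0,0,1.05,0,0,0],[4.5,0,0,0.6,0,0,0],[4.5,0,0,0.4,0,0,0],[4.5,0,0,0,0,0,0],[1,0,0,0,0,0,0],[1,0,0,0,0,0,0],[1,0,0,0,0,0,0],[1,0,0,0,0,0,0],[1,0,0,0,0,0,0],[1,0,0,0,0,0,0],[1,0,0,0,0,0,0]]])

```text
time: 23.23
tool_pos: [0.5795, 0.3478, 0.0132]
tool_rot: [-0.0, 0.998, 0.069, 0.001]
contact_force: [-1.4, -0.3, 5.0]
gripper_width: 0.182
grasp_force: 58.9
```

```bash
python3 - <<'E'
from h import *
plan((577.8,345.8,90,7.8),(562.5,-259.7,90,-10.2),(562.5,-259.7,24,-10.2))
E
```

```text
t 23.23 p [579.5 347.8  13.2] phi 7.9 tilt [0.14 0.06] w 15.6 F [-1.4 -0.3  5. ] 58.9
 turn 0.002 shift cm [-0.19  0.18 -7.68] rows>= 2
 turn 0.314 shift cm [ 9.22 59.86 -0.  ] rows>= 15
 turn 0.0 shift cm [ 0.  -0.   6.6] rows>= 2
```

>>> jog_arm(moves=[[[1,0,0,-0.3,0,0,0],[1,0,0,-1,0,0,0],[1,0,0,-2,0,0,0],[1,0,0,-2.5,0,0,0.105],[1,0,0,-2,0,0,0.105],[1,0,0,0,0,0,0.105],[1,0.29,1.88,0,0,0,0],[1,0.57,3.75,0,0,0,0],[1,0.57,3.75,0,0,0,0],[1,0.57,3.75,0,0,0,0],[1,0.57,3.75,0,0,0,0],[1,0.57,3.75,0,0,0,0],[1,0.57,3.75,0,0,0,0],[1,0.57,3.75,0,0,0,0],[1,0.57,3.75,0,0,0,0],[1,0.57,3.75,0,0,0,0],[1,0.57,3.75,0,0,0,0],[1,0.57,3.75,0,0,0,0],[1,0.57,3.75,0,0,0,0],[1,0.57,3.75,0,0,0,0]]])

```text
time: 24.9
tool_pos: [0.564, -0.1662, 0.0892]
tool_rot: [-0.0, 0.996, -0.089, -0.0]
contact_force: [0.6, 0.1, -3.4]
gripper_width: 0.177
grasp_force: 59.0
```

>>> jog_arm(moves=[[[1,0.57,3.75,0,0,0,0],[1,0.57,3.75,0,0,0,0],[1,0.34,1.94,0,0,0,0],[1,0,0,0,0,0,0],[1,0,0,0,0,0,0],[1,0,0,0,0,0,0]]])

```text
time: 25.4
tool_pos: [0.5624, -0.2593, 0.0888]
tool_rot: [-0.001, 0.996, -0.088, -0.001]
contact_force: [0.0, 0.7, -1.5]
gripper_width: 0.177
grasp_force: 59.1
```

```bash
python3 - <<'E'
from h import *
f=grab_frame("wrist"); cv2.imwrite('pics/w5.png',f['color']); find("paperweight",f,dz=.006,n=2); find("paperweight_well",f)
plan((562.5,-259.7,26,-10.2),(562.5,-259.7,23,-10.2))
E
```

```text
paperweight 0.58 [317. 295.  43. 197.] z 0.0929 [ 561.1 -259.6] [18.2 95.8] 80.1
paperweight_well 0.69 [320. 237. 130. 162.] z 0.019 [ 570.9 -262.8] [ 81.4 108.2] 79.8
t 25.55 p [ 562.7 -258.7   89. ] phi -10.06 tilt [-0.03  0.03] w 15.7 F [-0.2  0.7 -2. ] 59.1
 turn 0.002 shift cm [-0.01  0.1   6.3 ] rows>= 2
 turn 0.0 shift cm [ 0.  -0.   0.3] rows>= 1
```

View pics/w5.png

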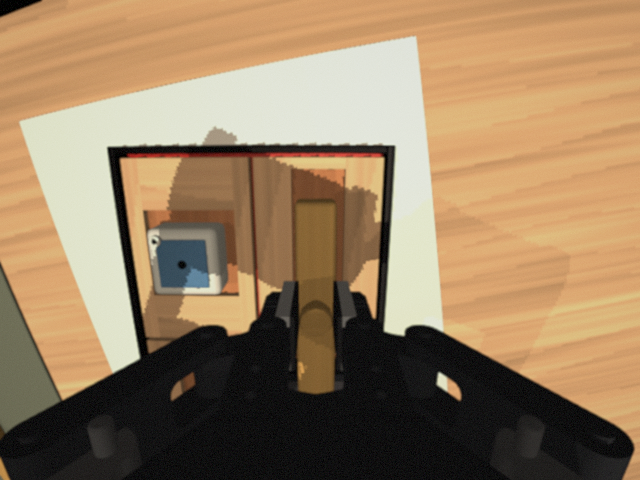

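>>> jog_arm(moves=[[[1,0.1,0,1.5,0,0,0],[1,0,0,2.0,0,0,0],[1,0,0,1.2,0,0,0],[1,0,0,0.8,0,0,0],[1,0,0,0.4,0,0,0],[1,0,0,0.2,0,0,0],[1,0,0,0.1,0,0,0],[1,0,0,0.1,0,0,0],[1,0,0,0.05,0,0,0],[1,0,0,0,0,0,0],[1,0,0,0,0,0,0]]])

```text
time: 26.47
tool_pos: [0.5642, -0.2606, 0.0264]
tool_rot: [0.0, 0.996, -0.089, 0.0]
contact_force: [-0.2, -0.4, -3.2]
gripper_width: 0.178
grasp_force: 59.1
```

>>> jog_arm(moves=[[[1,0,0,0.04,0,0,0],[1,0,0,0.04,0,0,0],[1,0,0,0.03,0,0,0],[1,0,0,0,0,0,0],[1,0,0,0,0,0,0]]])

```text
time: 26.88
tool_pos: [0.5638, -0.2603, 0.0246]
tool_rot: [-0.0, 0.996, -0.089, -0.0]
contact_force: [0.3, 0.6, -1.9]
gripper_width: 0.178
grasp_force: 59.1
```

>>> jog_arm(moves=[[[1,0,0,0.04,0,0,0],[1,0,0,0.04,0,0,0],[1,0,0,0.03,0,0,0],[1,0,0,0,0,0,0],[1,0,0,0,0,0,0]]])

```text
time: 27.3
tool_pos: [0.5638, -0.2603, 0.0235]
tool_rot: [-0.0, 0.996, -0.088, -0.0]
contact_force: [-0.2, 0.8, -2.4]
gripper_width: 0.178
grasp_force: 59.1
```

>>> jog_arm(moves=[[[1,0,0,0.03,0,0,0],[1,0,0,0.02,0,0,0],[1,0,0,0,0,0,0],[1,0,0,0,0,0,0]]])

```text
time: 27.63
tool_pos: [0.5638, -0.2604, 0.0232]
tool_rot: [0.0, 0.996, -0.089, 0.0]
contact_force: [0.3, 0.1, -1.1]
gripper_width: 0.176
grasp_force: 59.2
```

>>> jog_arm(moves=[[[1,0,0,0.03,0,0,0],[1,0,0,0.02,0,0,0],[1,0,0,0,0,0,0],[1,0,0,0,0,0,0]]])

```text
time: 27.97
tool_pos: [0.5638, -0.2604, 0.0231]
tool_rot: [0.0, 0.996, -0.088, -0.0]
contact_force: [-2.6, 1.4, 4.3]
gripper_width: 0.181
grasp_force: 59.9
```

>>> jog_arm(moves=[[[2.0,0,0,0,0,0,0],[2.4,0,0,0,0,0,0],[2.8,0,0,0,0,0,0],[3.0,0,0,-0.4,0,0,0],[3.0,0,0,-1.5,0,0,0],[3.0,0,0,-2.5,0,0,0],[4,0,0,-3.5,0,0,0],[4,0,0,-3.0,0,0,0],[4,0,0,0,0,0,0],[4,0,0,0,0,0,0]]])

```text
time: 28.8
tool_pos: [0.5657, -0.2615, 0.1353]
tool_rot: [0.001, 0.996, -0.088, 0.003]
contact_force: [-0.1, 0.1, -0.7]
gripper_width: 0.473
grasp_force: 0.0
```

```bash
python3 - <<'E'
from h import *
f=grab_frame("wrist"); find("paperweight",f,dz=.006,n=2); find("paperweight_well",f,n=1)
f=grab_frame("top"); find("ink_stick",f,n=1,dz=.006)
f=grab_frame("side"); find("ink_stick",f,n=1,dz=.006)
plan((565.5,217,120,-19.8),(565.5,217,10.5,-19.8))
E
```

```text
paperweight 0.82 [314. 239.  23. 121.] z 0.0272 [ 563.1 -260.8] [17.8 95.1] 79.7
paperweight_well 0.87 [318. 239. 108. 153.] z 0.0189 [ 562.3 -261.1] [ 81.3 125.6] 79.9
ink_stick 0.71 [251. 170.  22.  31.] z 0.0185 [565.5 217.3] [25.1 68.7] 70.5
ink_stick 0.72 [242. 284.  34.  20.] z 0.0168 [565.5 217.8] [24.4 67. ] 69.7
t 29.15 p [ 563.  -259.9  130. ] phi -10.15 tilt [-0.13  0.08] w 40.0 F [ 0.6 -0.4 -0.1] 0.0
 turn 0.168 shift cm [-15.92 -44.96   1.  ] rows>= 12
 turn 0.0 shift cm [ 0.   -0.   10.95] rows>= 3
```

>>> jog_arm(moves=[[[4.5,0,0,0,0,0,0.084],[4.5,0,0,0,0,0,0.084],[4.5,-1.22,-3.46,0.08,0,0,0],[4.5,-1.22,-3.46,0.08,0,0,0],[4.5,-1.22,-3.46,0.08,0,0,0],[4.5,-1.22,-3.46,0.08,0,0,0],[4.5,-1.22,-3.46,0.08,0,0,0],[4.5,-1.22,-3.46,0.08,0,0,0],[4.5,-1.22,-3.46,0.08,0,0,0],[4.5,-1.22,-3.46,0.08,0,0,0],[4.5,-1.22,-3.46,0.08,0,0,0],[4.5,-1.22,-3.46,0.08,0,0,0],[4.5,-1.22,-3.46,0.08,0,0,0],[4.5,-1.22,-3.46,0.08,0,0,0],[4.5,-1.22,-3.46,0.08,0,0,0],[4.5,0,0,0,0,0,0],[4.5,0,0,0,0,0,0],[4.5,0,0,0,0,0,0]]])

```text
time: 30.65
tool_pos: [0.5664, 0.2164, 0.1205]
tool_rot: [0.0, 0.985, -0.171, -0.0]
contact_force: [-0.1, -0.9, 0.6]
gripper_width: 0.527
grasp_force: 0.0
```

```bash
python3 - <<'E'
from h import *
f=grab_frame("wrist"); find("ink_stick",f,dz=.006,n=2)
plan((565.5,217,10,-19.8))
E
```

```text
ink_stick 0.57 [315. 239.  35.  91.] z 0.0171 [566.1 216.1] [24.  67.5] 70.8
t 30.75 p [566.7 215.5 120.8] phi -19.85 tilt [-0.04 -0.02] w 44.8 F [ 0.4  0.8 -0.4] 0.0
 turn -0.001 shift cm [-0.16 -0.1  11.08] rows>= 3
```

>>> jog_arm(moves=[[[4.5,-0.1,-0.1,2.5,0,0,0],[4.5,0,0,2.5,0,0,0],[4.5,0,0,2.5,0,0,0],[4.5,0,0,1.5,0,0,0],[4.5,0,0,1.1,0,0,0],[4.5,0,0,0.6,0,0,0],[4.5,0,0,0.4,0,0,0],[4.5,0,0,0,0,0,0],[1.5,0,0,0,0,0,0],[1.5,0,0,0,0,0,0],[1.5,0,0,0,0,0,0],[1.5,0,0,0,0,0,0],[1.5,0,0,0,0,0,0],[1.5,0,0,0,0,0,0]]])

```text
time: 31.92
tool_pos: [0.5675, 0.2182, 0.0119]
tool_rot: [-0.001, 0.985, -0.172, 0.001]
contact_force: [-0.3, -0.2, 5.9]
gripper_width: 0.256
grasp_force: 59.5
```

```bash
python3 - <<'E'
from h import *
plan((566,217,90,-19.8),(450.3,-154.7,90,-10.2))
E
```

```text
t 31.92 p [567.5 218.2  11.9] phi -19.77 tilt [0.16 0.03] w 21.9 F [-0.3 -0.2  5.9] 59.5
 turn 0.0 shift cm [-0.1   0.16 -7.81] rows>= 2
 turn -0.168 shift cm [-4.8  38.63 -0.  ] rows>= 10
```

>>> jog_arm(moves=[[[1.5,0,0,-0.3,0,0,0],[1.5,0,0,-1,0,0,0],[1.5,0,0,-2.5,0,0,0],[1.5,0,0,-2.5,0,0,-0.084],[1.5,0,0,-1.5,0,0,-0.084],[1.5,-0.22,1.76,0,0,0,0],[1.5,-0.44,3.52,0,0,0,0],[1.5,-0.44,3.52,0,0,0,0],[1.5,-0.44,3.52,0,0,0,0],[1.5,-0.44,3.52,0,0,0,0],[1.5,-0.44,3.52,0,0,0,0],[1.5,-0.44,3.52,0,0,0,0],[1.5,-0.44,3.52,0,0,0,0],[1.5,-0.44,3.52,0,0,0,0],[1.5,-0.44,3.52,0,0,0,0],[1.5,-0.44,3.52,0,0,0,0],[1.5,-0.22,1.8,0,0,0,0],[1.5,0,0,0,0,0,0],[1.5,0,0,0,0,0,0],[1.5,0,0,0,0,0,0]]])

```text
time: 33.58
tool_pos: [0.4502, -0.1545, 0.0883]
tool_rot: [-0.0, 0.996, -0.088, -0.0]
contact_force: [-0.1, 0.2, 0.3]
gripper_width: 0.254
grasp_force: 59.0
```

```bash
python3 - <<'E'
from h import *
f=grab_frame("wrist"); cv2.imwrite('pics/w6.png',f['color']); find("ink_stick",f,dz=.006,n=2); find("ink_stick_well",f)
plan((450.3,-154.7,24,-10.2))
E
```

```text
ink_stick 0.86 [316. 296.  53. 142.] z 0.0935 [ 449.8 -155. ] [24.1 67.7] 80.0
ink_stick_well 0.89 [318. 228. 133. 142.] z 0.0189 [ 466.7 -157.6] [83.1 92.7] 79.7
t 33.73 p [ 450.4 -154.1   88.1] phi -10.05 tilt [-0.01  0.02] w 21.6 F [-0.4 -0.2 -0.8] 59.0
 turn 0.003 shift cm [0.   0.07 6.41] rows>= 2
```

View pics/w6.png

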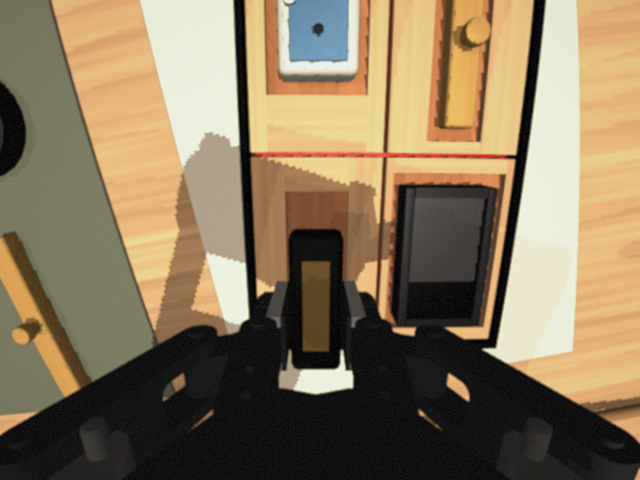

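The wrist picture shows the inkstone (445, 255), dropper (318, 30) and paperweight (465, 60) all seated, and the ink stick held level at (316, 296) over its well.

>>> jog_arm(moves=[[[1.5,0,0,1.5,0,0,0],[1.5,0,0,2.0,0,0,0],[1.5,0,0,1.3,0,0,0],[1.5,0,0,0.8,0,0,0],[1.5,0,0,0.4,0,0,0],[1.5,0,0,0.2,0,0,0],[1.5,0,0,0.1,0,0,0],[1.5,0,0,0.1,0,0,0],[1.5,0,0,0.05,0,0,0],[1.5,0,0,0,0,0,0],[1.5,0,0,0,0,0,0]]])

```text
time: 34.65
tool_pos: [0.4505, -0.1554, 0.0242]
tool_rot: [0.0, 0.996, -0.089, 0.0]
contact_force: [1.0, 0.8, -0.3]
gripper_width: 0.255
grasp_force: 59.0
```

>>> jog_arm(moves=[[[1.5,0,0,0.04,0,0,0],[1.5,0,0,0.04,0,0,0],[1.5,0,0,0.03,0,0,0],[1.5,0,0,0,0,0,0],[1.5,0,0,0,0,0,0]]])

```text
time: 35.07
tool_pos: [0.4502, -0.1551, 0.0225]
tool_rot: [-0.0, 0.996, -0.088, -0.0]
contact_force: [-0.1, 0.5, 0.1]
gripper_width: 0.249
grasp_force: 59.0
```

>>> jog_arm(moves=[[[1.5,0,0,0.03,0,0,0],[1.5,0,0,0.03,0,0,0],[1.5,0,0,0,0,0,0],[1.5,0,0,0,0,0,0]]])

```text
time: 35.4
tool_pos: [0.4502, -0.1551, 0.022]
tool_rot: [-0.0, 0.996, -0.088, -0.0]
contact_force: [-0.6, 0.4, -0.9]
gripper_width: 0.252
grasp_force: 59.0
```

>>> jog_arm(moves=[[[1.5,0,0,0.03,0,0,0],[1.5,0,0,0.02,0,0,0],[1.5,0,0,0,0,0,0],[1.5,0,0,0,0,0,0]]])

```text
time: 35.73
tool_pos: [0.4503, -0.1552, 0.0219]
tool_rot: [-0.0, 0.996, -0.088, -0.0]
contact_force: [-2.4, 1.2, 4.9]
gripper_width: 0.251
grasp_force: 59.5
```

Touchdown as predicted; release, rise and retreat toward the start side for a clear view.

>>> jog_arm(moves=[[[2.7,0,0,0,0,0,0],[3.1,0,0,0,0,0,0],[3.5,0,0,0,0,0,0],[3.7,0,0,-0.4,0,0,0],[3.7,0,0,-1.5,0,0,0],[3.7,0,0,-2.5,0,0,0],[4,0,0,-3.5,0,0,0],[4,0,0,-3.5,0,0,0],[4,0,0,-3.5,0,0,0],[4,0,0,-3.5,0,0,0],[4,0,0.5,-2.5,0,0,0],[4,0,0,0,0,0,0],[4,0,0,0,0,0,0],[4,0,0,0,0,0,0]]])

```text
time: 36.9
tool_pos: [0.4489, -0.1598, 0.2296]
tool_rot: [-0.0, 0.996, -0.089, -0.001]
contact_force: [0.2, -0.5, -0.7]
gripper_width: 0.47
grasp_force: 0.0
```

```bash
python3 - <<'E'
from h import *
f=grab_frame("wrist"); cv2.imwrite('pics/w7.png',f['color'])
for o in ["inkstone","dropper","paperweight","ink_stick"]: find(o,f,dz=.006,n=2)
f=grab_frame("side"); cv2.imwrite('pics/s7.png',f['color'])
for o in ["round_inkstone","long_paperweight"]: find(o,f,dz=.006,n=2)
plan()
E
```

```text
inkstone 0.87 [390. 217.  64.  86.] z 0.0321 [ 436.1 -234.8] [56.  91.8] 80.1
dropper 0.82 [312.  84.  52.  52.] z 0.0382 [ 576.1 -178.8] [44.3 43.3] 79.8
dropper 0.41 [ 90. 131.  72.  76.] z 0.0217 [576.7  57. ] [71.4 71.2] 50.2
paperweight 0.66 [398.  82.  24. 108.] z 0.0273 [ 563.  -260.3] [19.1 95.8] 80.7
ink_stick 0.6 [311. 216.  26.  69.] z 0.0272 [ 449.3 -155.2] [23.7 67.9] 80.2
round_inkstone 0.55 [267. 238.  35.  27.] z 0.0206 [577.5  61.2] [68.5 71. ] 48.6
long_paperweight 0.61 [333. 254.  66.  18.] z 0.0168 [431.5  64.3] [138.4  20.1] 4.9
long_paperweight 0.6 [323. 177.  52.  22.] z 0.0189 [ 565.5 -260.6] [ 83.2 131.2] 79.7
t 37.3 p [ 449.1 -159.9  229.8] phi -10.15 tilt [-0.06  0.03] w 39.8 F [ 0.5  0.2 -0. ] 0.0
```

View pics/w7.png

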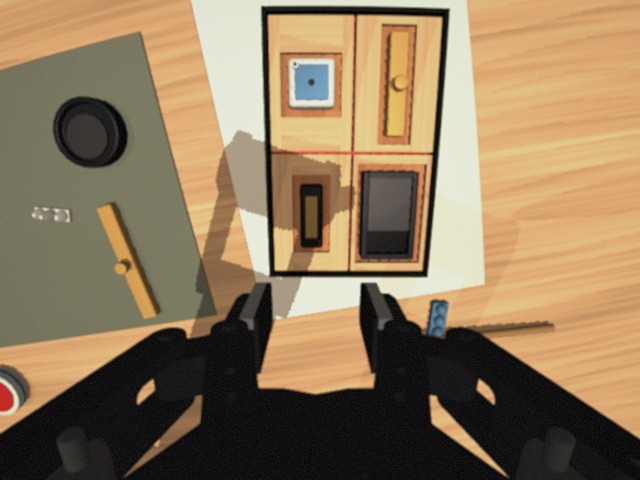

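View pics/s7.png

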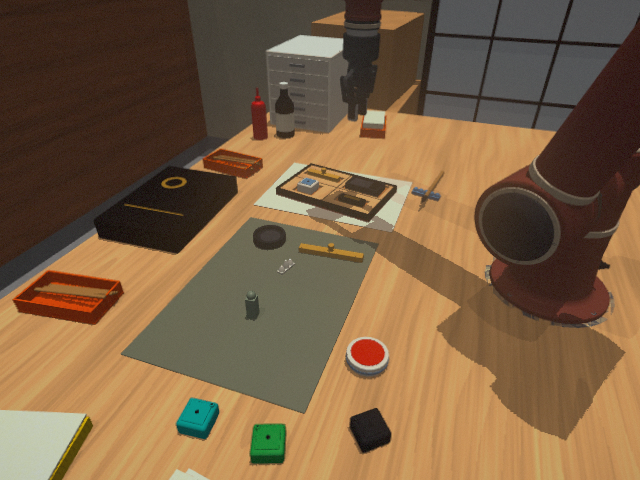

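All four pieces lie flat in their wells (dropper at (311,82), paperweight at (398,80), ink stick at (311,215), inkstone at (390,217)). The look-alikes are where they were.

```bash
python3 -c "
from plant import *
print(job_done())"
```

```text
the job is handed in; nothing more can be done
None
```

The inkstone, water dropper, shorter paperweight and ink stick each lie flat and right way up in their own wells, set down gently in the order asked; the round inkstone and longer paperweight were left untouched, and the job was handed in at about 37 s.

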